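Clamp a labelled sample tin against the label reader and hold it

ROBOT

A 7-joint arm with a two-finger parallel gripper is mounted at the origin on the work surface; the furniture and walls round the work are solid. World frame = base frame: x ahead of the robot, y to its left, z up, the work surface at z = 0. Lengths are in m, angles in rad, forces in N, time in s.
With the tool pointing down it reaches from about 0.375 to 0.925 m from the base axis. Payload 3.1 kg.
Tool frame: the origin (TCP) lies on the centre line of the jaws, within the pads' length; the fingertips stand 17 mm ahead of it and the grasp point (between the pads) lies 2 mm behind it (env.nose_length is the distance from the TCP to the fingertips, in m); z points along the fingers, y is the line along which they close (so a half turn about z gives the same grasp; the last joint's range is limited). The gripper opens to 85 mm and grips with 20 to 120 N. Pads are 22 mm wide; open, the fingers measure 114 mm over their backs; the gripper's body (76 mm by 85 mm) begins 54 mm behind the grasp point. The pads swing forward as they close: fully open they stand 13 mm farther back than shut.
Start: joints at [1.22, 0.383, 0.044, 1.598, -0.018, 1.161, -0.05], TCP at [0.163, -0.629, 0.248] pointing down, gripper open.
Joint ranges: [-2.61, 2.61], [-0.41, 2.15], [-1.48, 1.57], [0, 2.5], [-1.57, 4.71], [0.05, 1.97], [-2.85, 2.85]. Speed limits (rad/s): [2.79, 2.79, 3.14, 3.14, 3.14, 3.14, 3.14].

INTERFACE

Orientations are given as a rotation vector (axis times angle).
In Python, from workcell import env, optics, job_done, masks_of, mark_of gives the robot as it stands. The module is installed in compiled form; this text tells all that it offers.
- The arm moves only by the shell command python3 -m inch 'ROWS' [FORCE]. ROWS is a JSON object whose one key "rows" holds a list of rows, each a list of 5 numbers: the opening, from 0 (shut) to 1 (fully open), then the shift along the tool's x, y, z in units of 40 mm (1.0 is 40 mm), then the turn about the tool's z in units of 5 degrees (1.0 is 5 degrees). In form: {"rows": [[fingers, dx, dy, dz, spin], ...]}. A call has 1 to 8 rows; each row shifts and turns the commanded pose from where the row before left it, along the tool's axes as they then stand; what a row does not reach is not made up. A row lasts 1/12 s, in which the tool goes at most 41.7 mm and 7.16 degrees, less where a joint would pass 70% of its speed; a pose out of reach is approached as far as the arm can. A call is refused whole if a number of a shift passes 1 or a number of a turn 1, either way. A call with a gripper value outside its range is refused whole. The fingers move at their own pace and stop on an object; FORCE is the grip in N (left out, the last holds). Time passes only in rows, so rows that do not move let the fingers close. It gives the time, the measured TCP pose, the force, the opening and the grip force at its end, in the units of the state.
- env.observe(): the state, without advancing time (a new reading comes with each control period).
- optics.capture(name): name is "side" or "top" or "wrist"; returns the picture (420x560x3 uint8, red, green, blue); there is no depth.
- optics.get_calibration(name): a dict with "K" (3x3 intrinsics, pixels), "R" (3x3) and "t" (3): a world point X has camera coordinates R X + t; the wrist camera has in their place "tool_from_camera" (4x4, takes a point from camera to tool coordinates, whose origin is the TCP and whose axes are the flange's). Camera axes: x right, y down, z forward; pixel columns grow to the right and rows downward; lengths in m; the calibration is good to about 2 mm. The wrist camera is an equidistant fisheye: a pixel r from the principal point sees the ray r / f radians off the axis. A picture is of the moment at which its call begins: read the wrist's pose just before it. get_calibration takes no time and is no camera call.
- job_done(): hands the job in; it is judged then, once.
Trained networks look in the newest picture that a camera, given by its name, has taken for a name from the list of things; names that differ only in an ending like _2 or _b are one class to them, and where a whole thing is asked for, a point or a joint stands for the part that bears it (a point fixed in the world has none). Each returns a list of dicts, best first, with "p" (0 to 1); they miss things now and then, are a little off and sometimes report something else, mostly with a low value. They report only what shows in the picture. A call takes as long as a camera call. They do not tell look-alikes from the thing itself.
- masks_of(camera, label): "region" (420x560 bool, what is visible of it) and "box" ([left, top, width, height] in pixels, round what is visible of it).
- mark_of(camera, label): "location" ([column, row] in pixels: a listed point, or the origin of a listed thing).
The state is a dict: "t": time; "q": joint angles; "joint_vel": joint speeds; "tau": joint torques, N m; "ee_pos": TCP position; "ee_rot": TCP orientation; "ft_force": force on the tool from outside, world axes, zero at the start; "wrist_torque": the same for the moment, N m; "opening": opening from 0.0 (shut) to 1.0 (fully open); "finger_force": force on a finger pad.
Only numpy, scipy, OpenCV 4.12 (cv2) and the standard library are available. Lean on these libraries where they do the work, as an engineer would, in place of code of your own. Each camera call takes 0.05 s, during which the arm holds its last target. There are 200 camera calls.

TASK

Bring the black-lidded sample tin to the label reader: stand it upright on the white plate with its paper label turned squarely to the dark red window, and let go of it. Then pump the orange trigger toward the fixed black handle, over and over, until the sprung blue pad has pushed the tin home on the reader's rubber bumpers and presses it snugly, but do not drive the pad to the end of its spring, which would dent the tin; move the pad only by the trigger and disturb nothing else. The pressure is lost as soon as the trigger is let go, so finish while still holding it squeezed, with the tin pressed snugly for the reading.

Things in the scene. Friction and masses are not known exactly. Their poses are not given: they have to be found in the camera images.
- station: The reading station, fixed to the bench: base plate 12 mm thick, y -210 to 110 mm. Origin on the bench under the nest centre; +y points from clamp through nest to reader, x across, z up. White wear plate (90 x 94 mm, top at z 14 mm) carries the tin. White reader block x +-37, y 37 to 97, z to 86 mm. Black clamp housing x +-18, y -191 to -113, z to 96 mm.
- nest (a point): Top of the white wear plate at the nest centre: the centre of the tin's underside is here when the tin (radius 31.7 mm) rests on all four rubber bumpers (radius 6 mm, at station x +-20, y 32, z 25 and 51 mm). Axes as the station's. Nothing else stands within 70 mm to either side (x) of it.
- reader_window (a point): Centre of the reader's dark red window (23 x 40 mm), 36.5 mm from the nest centre toward +y and 24 mm above the wear plate; it looks toward the station's -y.
- lot_tin: The tin to read: white tin with a black lid and a paper label on one side, 64 mm across, 58 mm tall (lid is the top 12 mm), 0.13 kg. Origin at the centre of its underside, z up; the label faces its own -x. It stands on the bench in one of three places, label 0.45 to 1.55 rad short of the right direction: it must be turned clockwise seen from above.
- label_centre (a point): Centre of the tin's paper label, on its side: 31.7 mm from the tin's axis, 24 mm above its underside. 5 mm from reader_window when the tin is home and squarely turned.
- clamp_bar: Steel bar (10 x 16 mm, 155 mm long, along y, 45 mm above the bench, saw teeth 5 mm apart on top) with a dark barrel (22 mm across) at its nose, carrying the pad. Origin at its front end. Slides only along the station's y; 2.5 N of drag keeps it where left. The first 0 to 5 mm of a stroke is free play until a tooth is caught; a full stroke gains 10 to 15 mm, kept on the return.
- clamp_pad: The round blue pad (33 mm across) on the nose of the bar, on a sprung brass stem. Origin at the centre of its face, 45 mm above the bench, facing the station's +y; x, y, z as the station's. At the start its face is 22 to 40 mm short of a tin that is home.
- pad_spring (a joint): How far the pad is pushed back on its stem: 0 free, 0.0045 m at the end of its spring. It presses with 2 N at 0 and 3.5 N more per mm; snug is about 1 to 4 mm. Beyond the end it is solid, the force shoots up and dents the tin: a full, unwatched stroke after the pad touches can do that.
- trigger (a joint): Orange trigger on a level pivot (along x) 85 mm above the bench, at station y -155 mm: 0 free, 0.40 rad squeezed as far as it goes (toward the handle, -y). While a tooth is caught the bar moves 40 mm per rad. It springs back by itself (1 to 3 N at the knob); pressing the tin with 11 N takes about 11 N at the knob. Stopping part-way holds the pad where it is.
- trigger_lever: The orange trigger lever, 62 mm from pivot to tip: blade 18 x 9 mm with a round crossbar knob (16 mm thick, 28 mm long across x) near its tip. Origin on the pivot, z along the lever; free, it leans 0.32 rad forward (+y).
- trigger_grip (a point): Front face of the trigger's knob, where a finger pushes: station y -128 mm, z 139 to 145 mm when free; it travels 24 mm toward -y over the full stroke. Moves with the trigger.
- handle_grip (a point): Centre of the rear face of the fixed upright black handle (28 mm across x, 22 mm thick, top at 168 mm above the bench), station y -192 mm, 142 mm above the bench. Handle and free trigger together measure 64 mm along y over their outer faces, 40 mm with the trigger fully squeezed. Nothing stands in front of the knob or behind the handle at this height.
- white_tin: Bystander: white tin with a white lid, 62 mm across, 50 mm tall; leave alone.
- red_tin: Bystander: red tin with a white lid, 68 mm across, 66 mm tall; leave alone.
- bowl_near: Bystander: white cupping bowl, 91 mm across, 59 mm tall; leave alone.
- bowl_far: Bystander: white cupping bowl, 91 mm across, 59 mm tall; leave alone.
- timer: Bystander: round kitchen timer with red top, 63 mm across, 38 mm tall; leave alone.
Mind the look-alikes: they are no part of the job. What is shaped like the lot_tin but purple or yellow is not meant.

How it is judged:
By the outcome, as a careful person would: the job done as asked, in the order asked, and still so for the second after the job is handed in, while the arm keeps its last pose, push and grip.
It also fails if it takes over 58 s, if anything falls off the work surface, if the arm or the gripper's body presses on something with over 40 N, if the wrist force passes 120 N, or if a joint passes its speed limit or range.

## Working session

There is one attempt and no reset: what is moved stays moved. The work goes in short steps, Python scripts to look and compute and a shell command to move; the robot and the scene stay as the last step left them, time stands still between calls to the robot, and variables do not carry over. Pictures are saved under pics/ and viewed, at most 10 in all, crops included, and the job is handed in when it is done.

```bash
mkdir -p pics; cat > h.py <<'E'
import numpy as np, cv2
from scipy.spatial.transform import Rotation as Rn
from workcell import env, optics, job_done, masks_of, mark_of
def ray(cam,px):
    c=optics.get_calibration(cam);K=np.array(c["K"])
    u=(px[0]-K[0,2])/K[0,0];v=(px[1]-K[1,2])/K[1,1]
    if cam=="wrist":
        s=env.observe();T=np.array(c["tool_from_camera"]);r=np.hypot(u,v)
        d=np.array([np.sin(r)*u/r,np.sin(r)*v/r,np.cos(r)]) if r>0 else np.array([0,0,1.])
        R=Rn.from_rotvec(s["ee_rot"]).as_matrix()
        return R@T[:3,3]+np.array(s["ee_pos"]),R@T[:3,:3]@d
    R=np.array(c["R"]);t=np.array(c["t"])
    d=R.T@np.array([u,v,1.]);return -R.T@t,d/np.linalg.norm(d)
def atz(cam,px,z):
    o,d=ray(cam,px);return o+d*(z-o[2])/d[2]
def tri(obs):
    A=0;b=0;L=[]
    for cam,px in obs:
        o,d=ray(cam,px);P=np.eye(3)-np.outer(d,d);A=A+P;b=b+P@o;L.append((P,o))
    x=np.linalg.solve(A,b);return x,[np.linalg.norm(P@(x-o)) for P,o in L]
def proj(cam,X):
    c=optics.get_calibration(cam);p=np.array(c["K"])@(np.array(c["R"])@X+np.array(c["t"]));return p[:2]/p[2]
E
python3 - <<'E'
from h import *
np.set_printoptions(precision=4,suppress=True)
s=env.observe();print(s["t"],s["ee_pos"],s["ee_rot"],s["opening"],Rn.from_rotvec(s["ee_rot"]).as_matrix())
ims={c:optics.capture(c) for c in ("side","top")}
for c,i in ims.items(): cv2.imwrite(f"pics/{c}0.png",i[:,:,::-1])
for n in ("nest","reader_window","lot_tin","label_centre","clamp_pad","trigger_grip","handle_grip","trigger_lever","clamp_bar"):
    for c in ims:
        print(n,c,[(np.round(m["location"],1).tolist(),round(m["p"],2)) for m in mark_of(c,n)[:4]])
for c in ims:
    cal=optics.get_calibration(c);R=np.array(cal["R"]);print(c,-R.T@np.array(cal["t"]),R[2])
c=optics.get_calibration("wrist");print(c)
E
```

```text
0.0 [ 0.1624 -0.6285  0.2469] [-3.114  -0.3959  0.0007] 1.0007400357374567 [[ 0.9682  0.2502 -0.0008]
 [ 0.2502 -0.9682  0.0025]
 [-0.0001 -0.0026 -1.    ]]
nest side [([335.3, 223.8], 0.91)]
nest top [([230.8, 172.4], 0.76)]
reader_window side [([342.6, 206.3], 0.87), ([223.3, 269.1], 0.57)]
reader_window top [([220.3, 171.8], 0.79)]
lot_tin side [([260.5, 289.3], 0.98), ([268.9, 254.5], 0.73), ([296.0, 182.7], 0.59), ([281.6, 221.3], 0.58)]
lot_tin top [([324.6, 189.4], 0.98), ([255.3, 215.1], 0.83), ([292.5, 199.3], 0.77), ([211.0, 229.9], 0.62)]
label_centre side [([266.4, 214.9], 0.94), ([295.1, 171.4], 0.8), ([277.9, 246.4], 0.72), ([262.9, 273.2], 0.61)]
label_centre top [([314.8, 191.3], 0.97), ([265.4, 218.7], 0.63), ([198.7, 238.9], 0.6), ([294.3, 148.0], 0.24)]
clamp_pad side [([326.8, 227.3], 0.46)]
clamp_pad top [([250.1, 166.3], 0.63)]
trigger_grip side [([315.0, 228.1], 0.71)]
trigger_grip top [([271.7, 157.7], 0.41)]
handle_grip side [([306.2, 242.2], 0.61)]
handle_grip top [([295.9, 150.0], 0.79), ([279.7, 156.1], 0.42)]
trigger_lever side [([307.7, 253.3], 0.46), ([339.5, 206.4], 0.42)]
trigger_lever top [([280.4, 157.5], 0.45)]
clamp_bar side [([321.9, 238.5], 0.75)]
clamp_bar top [([261.8, 166.6], 0.6)]
side [ 0.8939 -0.6355  0.9649] [-0.3536  0.5151 -0.7808]
top [ 0.3223 -0.084   1.3431] [ 0.1204 -0.0057 -0.9927]
{'K': array([[325.1923,   0.    , 283.0998],
       [  0.    , 325.1923, 212.8036],
       [  0.    ,   0.    ,   1.    ]]), 'tool_from_camera': array([[ 0.001 , -0.9546, -0.298 ,  0.0756],
       [ 1.    ,  0.0007,  0.001 , -0.0003],
       [-0.0008, -0.298 ,  0.9546, -0.1257],
       [ 0.    ,  0.    ,  0.    ,  1.    ]])}
```

```bash
python3 - <<'E'
from h import *
a=cv2.imread("pics/side0.png");b=cv2.imread("pics/top0.png")
cv2.imwrite("pics/v1.png",cv2.resize(a[110:330,180:440],None,fx=2.7,fy=2.7,interpolation=2))
cv2.imwrite("pics/v2.png",cv2.resize(b[90:310,150:400],None,fx=2.7,fy=2.7,interpolation=2))
np.set_printoptions(precision=4,suppress=True)
for n,z,s,t in [("nest",.014,(335.3,223.8),(230.8,172.4)),("win",.038,(342.6,206.3),(220.3,171.8)),("pad",.045,(326.8,227.3),(250.1,166.3)),("trig",.142,(315,228.1),(271.7,157.7)),("handle",.142,(306.2,242.2),(279.7,156.1)),("handleB",.142,(306.2,242.2),(295.9,150.)),("bar",.045,(321.9,238.5),(261.8,166.6)),("lever",.085,(307.7,253.3),(280.4,157.5))]:
    print(n,atz("side",s,z),atz("top",t,z),tri([("side",s),("top",t)]))
for p in [(260.5,289.3),(268.9,254.5),(296,182.7),(281.6,221.3)]: print("tin side",p,atz("side",p,0))
for p in [(324.6,189.4),(255.3,215.1),(292.5,199.3),(211,229.9)]: print("tin top",p,atz("top",p,0))
E
```

```text
nest [0.6059 0.0494 0.014 ] [0.5927 0.0562 0.014 ] (array([ 0.5986,  0.0599, -0.0037]), [np.float64(0.0028403914868675114), np.float64(0.0028403914868675665)])
win [0.5996 0.0969 0.038 ] [0.5904 0.0845 0.038 ] (array([0.5956, 0.0886, 0.0412]), [np.float64(0.007253369173231575), np.float64(0.007253369173231555)])
pad [0.6023 0.0043 0.045 ] [ 0.6031 -0.0037  0.045 ] (array([ 0.6032, -0.0027,  0.0526]), [np.float64(0.0022265024700633906), np.float64(0.002226502470063306)])
trig [ 0.611  -0.0809  0.142 ] [ 0.6044 -0.0687  0.142 ] (array([ 0.6068, -0.0694,  0.1268]), [np.float64(0.0014698546891783982), np.float64(0.001469854689178386)])
handle [ 0.6153 -0.1271  0.142 ] [ 0.6082 -0.0905  0.142 ] (array([ 0.6095, -0.0972,  0.1057]), [np.float64(0.009690672471114938), np.float64(0.009690672471114966)])
handleB [ 0.6153 -0.1271  0.142 ] [ 0.6241 -0.135   0.142 ] (array([ 0.6202, -0.1348,  0.1552]), [np.float64(0.000628697507688193), np.float64(0.000628697507688228)])
bar [ 0.6102 -0.0344  0.045 ] [ 0.6013 -0.0379  0.045 ] (array([ 0.6058, -0.0349,  0.0406]), [np.float64(0.0044267017384906505), np.float64(0.004426701738490813)])
lever [ 0.6165 -0.1178  0.085 ] [ 0.6177 -0.0927  0.085 ] (array([ 0.6159, -0.0987,  0.0642]), [np.float64(0.008828339965092157), np.float64(0.008828339965092295)])
tin side (260.5, 289.3) [ 0.5485 -0.2255  0.    ]
tin side (268.9, 254.5) [ 0.5061 -0.1285  0.    ]
tin side (296, 182.7) [ 0.425  0.13  -0.   ]
tin side (281.6, 221.3) [ 0.4716 -0.0171 -0.    ]
tin top (324.6, 189.4) [ 0.5363 -0.2236  0.    ]
tin top (255.3, 215.1) [ 0.464  -0.0138  0.    ]
tin top (292.5, 199.3) [ 0.5088 -0.1262  0.    ]
tin top (211, 229.9) [0.4232 0.1188 0.    ]
```

View pics/v1.png

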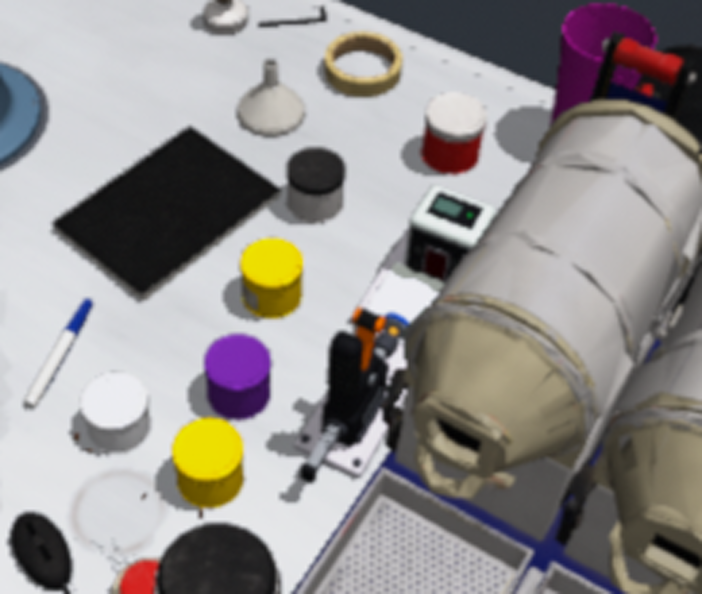

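View pics/v2.png

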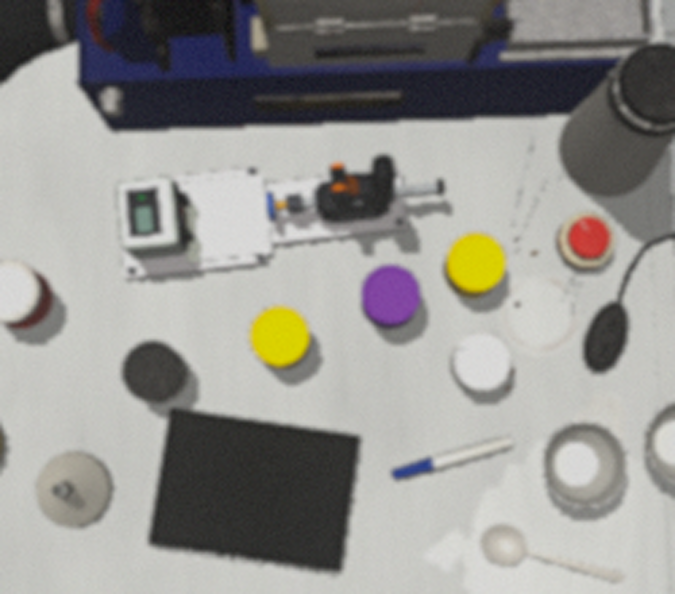

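The overview shows the black-lidded tin at about (155,372) in the top crop. The station's reader is on the left and its clamp on the right, along roughly world +y with a yaw of about 0.12. The yellow and purple tins are look-alikes. I'm moving over to the tin now.

```bash
python3 -m inch '{"rows":[[1,0.67,-0.43,0,0],[1,0.67,-0.43,0,0],[1,0.67,-0.43,0,0],[1,0.67,-0.43,0,0],[1,0.67,-0.43,0,0],[1,0.67,-0.43,0,0],[1,0.67,-0.43,0,0],[1,0.67,-0.43,0,0]]}'
python3 -m inch '{"rows":[[1,0.67,-0.43,0,0],[1,0.67,-0.43,0,0],[1,0.67,-0.43,0,0],[1,0.67,-0.43,0,0],[1,0.2,-0.78,0,0],[1,0.2,-0.78,0,0],[1,0.2,-0.78,0,0],[1,0.2,-0.78,0,0]]}'
python3 -m inch '{"rows":[[1,0.2,-0.78,0,0],[1,0.2,-0.78,0,0],[1,0.2,-0.78,0,0],[1,0.2,-0.78,0,0],[1,0.2,-0.78,0,0],[1,0.2,-0.78,0,0],[1,0.2,-0.78,0,0],[1,0,0,0,0]]}'
cat >> h.py <<'E'
def yaw():
    R=Rn.from_rotvec(env.observe()["ee_rot"]).as_matrix();return np.arctan2(R[1,0],R[0,0])
def look(names):
    env.observe();im=optics.capture("wrist");s=env.observe()
    print("tcp",np.round(s["ee_pos"],4),"yaw",round(yaw(),4),"t",round(s["t"],2))
    for n,z in names:
        for m in mark_of("wrist",n)[:4]:
            print(n,np.round(m["location"],1),round(m["p"],2),np.round(atz("wrist",m["location"],z),4))
    return im
E
python3 - <<'E'
from h import *
im=look([("lot_tin",0),("label_centre",.024)])
cv2.imwrite("pics/w1.png",im[:,:,::-1])
E
```

```text
t: 1.67
ee_pos: [0.3367, -0.4413, 0.2485]
ee_rot: [3.116, 0.396, 0.0]
ft_force: [0.5, 0.5, -0.4]
opening: 0.999
finger_force: 0.0
t: 2.33
ee_pos: [0.4221, -0.2187, 0.2484]
ee_rot: [3.116, 0.396, 0.0]
ft_force: [-0.1, 1.0, 0.3]
opening: 1.002
finger_force: 0.0
t: 3.0
ee_pos: [0.4217, 0.0125, 0.2491]
ee_rot: [-3.112, -0.413, -0.003]
ft_force: [-0.0, -0.6, -0.8]
opening: 1.002
finger_force: 0.0
tcp [0.4218 0.0091 0.2489] yaw 0.2608 t 3.05
lot_tin [313.4 151.3] 0.97 [ 0.463 -0.019  0.   ]
lot_tin [195.8 150.6] 0.95 [ 0.4301  0.1149 -0.    ]
lot_tin [480.2 143.2] 0.77 [ 0.5396 -0.2287  0.    ]
lot_tin [413.  147.1] 0.64 [ 0.5029 -0.1352  0.    ]
label_centre [335.4 179.4] 0.87 [ 0.4412 -0.0498  0.024 ]
label_centre [170.9 171.3] 0.76 [0.4049 0.132  0.024 ]
label_centre [468.7 144. ] 0.71 [ 0.5292 -0.1977  0.024 ]
label_centre [401.9 137.8] 0.68 [ 0.5077 -0.1101  0.024 ]
```

View pics/w1.png

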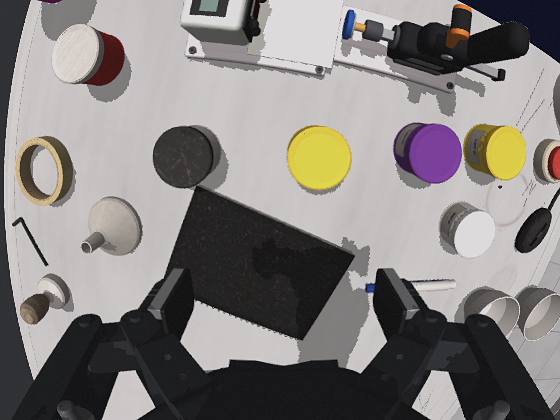

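The wrist view has the black tin at (185,157) with its label hidden from this side. I'll look from the label's side.

```bash
python3 -m inch '{"rows":[[1,0.07,-0.76,0.12,0],[1,0.07,-0.76,0.12,0],[1,0.07,-0.76,0.12,0],[1,0.07,-0.76,0.12,0],[1,0.07,-0.76,0.12,0],[1,0.07,-0.76,0.12,0],[1,0.07,-0.76,0.12,0],[1,0.07,-0.76,0.12,0]]}'
python3 -m inch '{"rows":[[1,0,0,0,-1],[1,0,0,0,-1],[1,0,0,0,-1],[1,0,0,0,-1],[1,0,0,0,-1],[1,0,0,0,-1],[1,0,0,0,-1],[1,0,0,0,-1]]}'
python3 -m inch '{"rows":[[1,0,0,0,-1],[1,0,0,0,-1],[1,0,0,0,-1],[1,0,0,0,-1],[1,0,0,0,-1],[1,0,0,0,-1],[1,0,0,0,-1],[1,0,0,0,0]]}'
python3 - <<'E'
from h import *
im=look([("lot_tin",0),("label_centre",.024),("nest",.014),("reader_window",.038)])
print(env.observe()["q"])
cv2.imwrite("pics/w2.png",im[:,:,::-1])
E
```

```text
t: 3.82
ee_pos: [0.3835, 0.2457, 0.2097]
ee_rot: [3.117, 0.389, 0.001]
ft_force: [0.5, -0.2, -0.5]
opening: 0.998
finger_force: 0.0
t: 4.48
ee_pos: [0.3837, 0.2444, 0.2097]
ee_rot: [2.792, 1.438, -0.001]
ft_force: [0.4, -0.8, 0.6]
opening: 0.998
finger_force: 0.0
t: 5.15
ee_pos: [0.3837, 0.2445, 0.2097]
ee_rot: [2.234, 2.209, -0.001]
ft_force: [-0.2, -0.6, 0.1]
opening: 0.998
finger_force: 0.0
tcp [0.3836 0.2447 0.2097] yaw 1.5566 t 5.2
lot_tin [321.1 287.4] 0.94 [0.4265 0.1224 0.    ]
lot_tin [341.9 368.1] 0.86 [ 0.4628 -0.0156  0.    ]
label_centre [302.  287.5] 0.83 [0.4022 0.1374 0.024 ]
[ 0.23058299  0.13586326 -0.93024812  2.05232115  0.12857836  1.01164262
 -0.77509506]
```

View pics/w2.png

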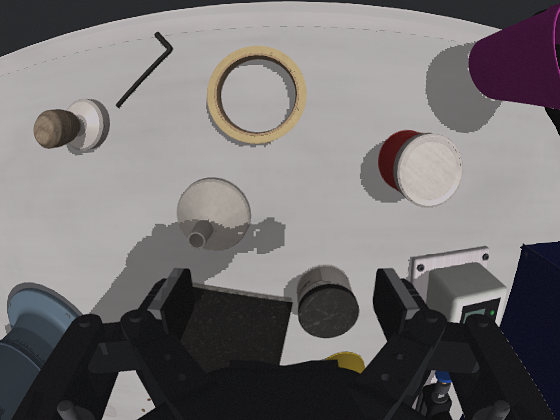

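```bash
python3 - <<'E'
import cv2
a=cv2.imread("pics/w2.png")[250:350,280:375]
cv2.imwrite("pics/w2c.png",cv2.resize(a,None,fx=6,fy=6,interpolation=2))
E
```

```text
(no output)
```

View pics/w2c.png

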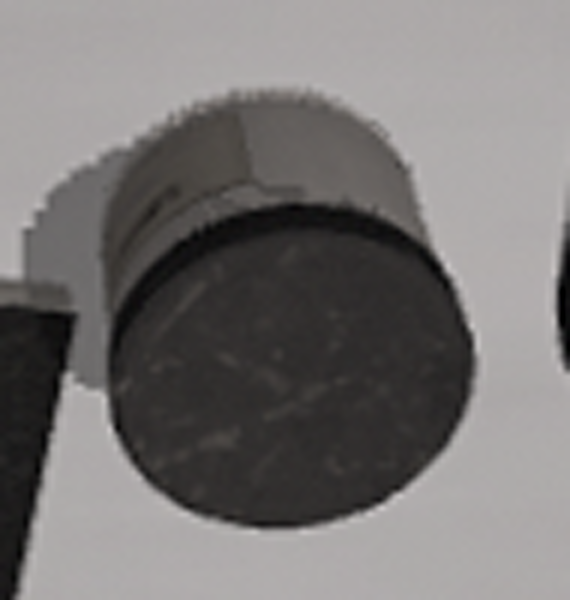

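The label's right edge shows at about (321,275), with the label mostly turned left, at an azimuth near 148°. One squarer look will settle the angle.

```bash
python3 -m inch '{"rows":[[1,-0.6,-0.29,0.2,0],[1,-0.6,-0.29,0.2,0],[1,-0.6,-0.29,0.2,0],[1,0,0,0,-1],[1,0,0,0,-1],[1,0,0,0,-1],[1,0,0,0,-1],[1,0,0,0,-1]]}'
python3 -m inch '{"rows":[[1,0,0,0,-1],[1,0,0,0,-1],[1,0,0,0,-1],[1,0,0,0,-1],[1,0,0,0,-1],[1,0,0,0,-1],[1,0,0,0,-1],[1,0,0,0,0]]}'
python3 - <<'E'
from h import *
im=look([("lot_tin",0),("label_centre",.024),("nest",.014),("clamp_pad",.045)])
print(env.observe()["q"])
cv2.imwrite("pics/w3.png",im[:,:,::-1])
for m in masks_of("wrist","lot_tin")[:3]: print(m["box"],m["p"])
cv2.imwrite("pics/w3c.png",cv2.resize(im[200:420,180:400,::-1],None,fx=2.7,fy=2.7,interpolation=2))
E
```

```text
t: 6.07
ee_pos: [0.3472, 0.1745, 0.186]
ee_rot: [1.695, 2.644, 0.0]
ft_force: [0.2, 0.7, -0.1]
opening: 1.002
finger_force: 0.0
t: 6.73
ee_pos: [0.3472, 0.1746, 0.186]
ee_rot: [0.826, 3.031, 0.0]
ft_force: [0.9, 0.1, 0.5]
opening: 1.001
finger_force: 0.0
tcp [0.3471 0.1746 0.186 ] yaw 2.6066 t 6.78
lot_tin [278.6 281.1] 0.94 [0.4294 0.1199 0.    ]
lot_tin [203.7 345.9] 0.78 [ 0.4652 -0.012   0.    ]
lot_tin [156.9 388.4] 0.78 [ 0.5037 -0.135   0.    ]
lot_tin [134.5 411.5] 0.65 [ 0.5358 -0.2228  0.    ]
label_centre [137.  416.7] 0.8 [ 0.5281 -0.1959  0.024 ]
label_centre [171.5 353.9] 0.79 [ 0.4442 -0.0411  0.024 ]
label_centre [284.1 265. ] 0.72 [0.4052 0.1411 0.024 ]
clamp_pad [429.  273.4] 0.33 [0.4809 0.2641 0.045 ]
[ 0.33821771 -0.01548339 -0.88480393  2.21333968 -0.01483212  0.93804472
  0.49903619]
[247.7, 254.9, 68.8, 79.7] 0.81
[124.4, 382.6, 31.7, 37.4] 0.76
[182.2, 328.8, 45.6, 44.5] 0.69
```

View pics/w3c.png

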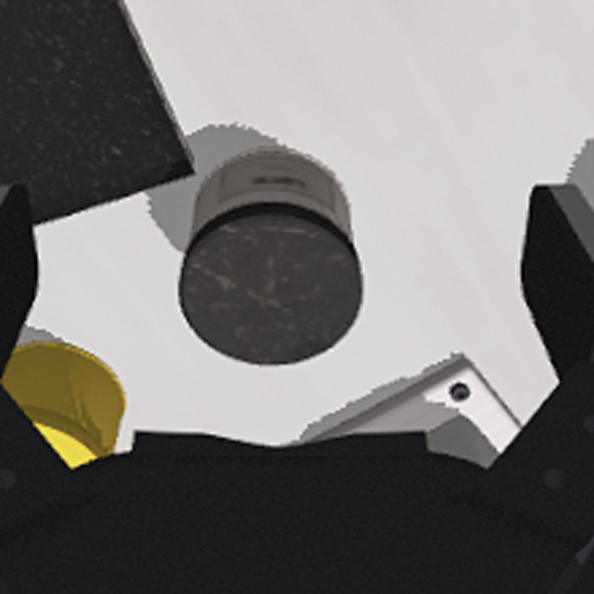

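```bash
python3 - <<'E'
from h import *
import scipy.optimize as so
P=lambda x,y:(180+x/2.7-.3,200+y/2.7-.3)
print("lid",atz("wrist",P(271,286),.058),"sides",atz("wrist",P(180,284),.058),atz("wrist",P(362,284),.058))
C=np.array([.4285,.120])
def az(px,c,z=None):
    o,d=ray("wrist",px);a=d[:2]@d[:2];b=2*d[:2]@(o[:2]-c);k=(o[:2]-c)@(o[:2]-c)-.0318**2
    r=[(-b-np.sqrt(max(b*b-4*a*k,0)))/2/a,(-b+np.sqrt(max(b*b-4*a*k,0)))/2/a]
    x=o+d*min(r);return np.round([np.arctan2(x[1]-c[1],x[0]-c[0]),x[2]],4)
for c in (C,C+[.002,0],C+[0,.002]):
  for p in [(222,180),(333,200),(280,180),(278,163)]: print(c,p,az(P(*p),c))
E
```

```text
lid [0.42518218 0.12503927 0.058     ] sides [0.40896936 0.09828759 0.058     ] [0.44055566 0.15220463 0.058     ]
[0.4285 0.12  ] (222, 180) [3.1264 0.0207]
[0.4285 0.12  ] (333, 200) [1.6745 0.0201]
[0.4285 0.12  ] (280, 180) [2.428  0.0278]
[0.4285 0.12  ] (278, 163) [2.452  0.0138]
[0.4305 0.12  ] (222, 180) [-3.1057  0.0156]
[0.4305 0.12  ] (333, 200) [1.7233 0.0191]
[0.4305 0.12  ] (280, 180) [2.4604 0.0247]
[0.4305 0.12  ] (278, 163) [2.4845 0.0105]
[0.4285 0.122 ] (222, 180) [-3.093   0.0206]
[0.4285 0.122 ] (333, 200) [1.7828 0.0269]
[0.4285 0.122 ] (280, 180) [2.4828 0.0303]
[0.4285 0.122 ] (278, 163) [2.5064 0.0164]
```

View pics/w3.png

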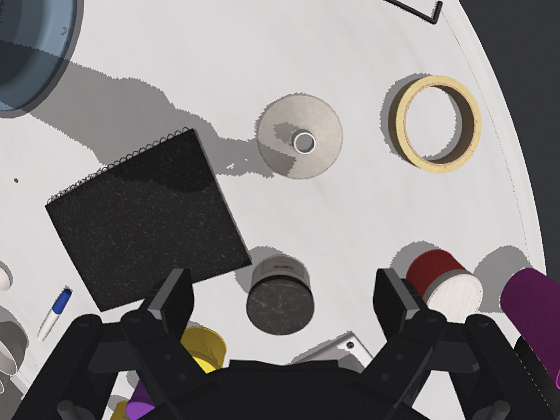

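The label shows clearly around (283,267), azimuth about 2.46, and the tin is at about (0.427, 0.122). I'm moving over it with the tool x axis along the label and checking again.

```bash
python3 -m inch '{"rows":[[1,-0.6,-0.02,0,0],[1,-0.6,-0.02,0,0],[1,-0.6,-0.03,0.3,0],[1,-0.6,-0.03,0.3,0],[1,0,0,0.4,1],[1,0,0,0,0.7],[1,0,0,0,0]]}'
python3 - <<'E'
from h import *
im=look([("lot_tin",0),("label_centre",.024),("nest",.014),("reader_window",.038),("clamp_pad",.045)])
cv2.imwrite("pics/w4.png",im[:,:,::-1])
# lid ellipse from dark pixels
c=im[180:380,180:390].astype(int);
for m in masks_of("wrist","lot_tin")[:1]:
    r=m["region"];print(m["box"],m["p"])
    ys,xs=np.where(r&(im.max(2)<75)); pts=np.c_[xs,ys].astype(np.float32); h=cv2.convexHull(pts)
    e=cv2.fitEllipse(h);print(e,atz("wrist",e[0],.058))
cv2.imwrite("pics/w4c.png",cv2.resize(im[150:390,180:390,::-1],None,fx=2.5,fy=2.5,interpolation=2))
E
```

```text
t: 7.62
ee_pos: [0.4272, 0.1218, 0.1447]
ee_rot: [-1.053, -2.957, 0.001]
ft_force: [0.5, -0.4, 0.2]
opening: 1.002
finger_force: 0.0
tcp [0.4276 0.1223 0.1454] yaw 2.461 t 7.67
lot_tin [285.7 208.2] 0.96 [0.4322 0.1217 0.    ]
lot_tin [203.5 311. ] 0.67 [ 0.4649 -0.0123  0.    ]
lot_tin [142.2 414.3] 0.59 [ 0.5432 -0.231   0.    ]
label_centre [284.4 176.1] 0.67 [0.406  0.1415 0.024 ]
nest [340.3 365.6] 0.62 [0.605  0.0595 0.014 ]
reader_window [370.4 366.3] 0.7 [0.6059 0.0916 0.038 ]
[240.8, 172.2, 93.7, 100.5] 0.68
((285.9640197753906, 223.0225372314453), (89.54122161865234, 91.37199401855469), 173.55516052246094) [0.42749789 0.12540989 0.058     ]
```

View pics/w4c.png

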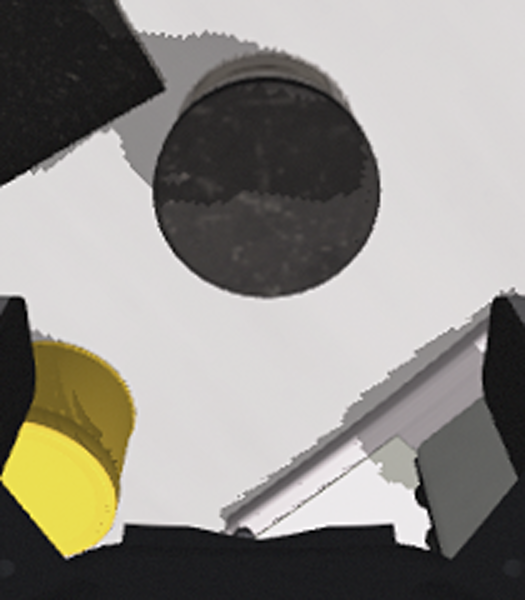

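```bash
python3 -m inch '{"rows":[[1,0,0.04,0.6,0],[1,0,0,0.6,0],[1,0,0,0.6,0],[1,0,0,0.55,0],[1,0,0,0.4,0],[1,0,0,0,0],[0.6,0,0,0,0],[0.6,0,0,0,0]]}' 30
python3 -m inch '{"rows":[[0.6,0,0,0,0],[0.6,0,0,0,0],[0.6,0,0,0,0],[0.6,0,0,0,0],[0.6,0,0,0,0],[0.6,0,0,0,0]]}' 30
```

```text
t: 8.63
ee_pos: [0.4296, 0.1241, 0.0369]
ee_rot: [1.048, 2.96, 0.001]
ft_force: [-0.1, -0.0, 7.7]
opening: 0.75
finger_force: 10.0
t: 9.13
ee_pos: [0.43, 0.1241, 0.0371]
ee_rot: [1.048, 2.959, 0.001]
ft_force: [-2.6, -0.6, 7.5]
opening: 0.746
finger_force: 33.7
```

```bash
python3 -m inch '{"rows":[[0.6,0,0,-0.3,0],[0.6,0,0,-0.6,0],[0.6,0,0,-0.7,0],[0.6,0,0,-0.7,0],[0.6,0,0,-0.4,0],[0.6,0,0,0,0],[0.6,0,0,0,0]]}' 30
python3 - <<'E'
from h import *
im=look([("lot_tin",.1),("label_centre",.13),("nest",.014),("reader_window",.038),("clamp_pad",.045),("trigger_grip",.142)])
print(env.observe()["ft_force"])
cv2.imwrite("pics/w5.png",im[:,:,::-1])
cv2.imwrite("pics/w5c.png",cv2.resize(im[150:390,160:400,::-1],None,fx=2.5,fy=2.5,interpolation=2))
E
```

```text
t: 9.72
ee_pos: [0.4291, 0.1233, 0.1442]
ee_rot: [1.049, 2.959, -0.0]
ft_force: [0.4, -0.4, -2.1]
opening: 0.742
finger_force: 33.9
tcp [0.428  0.123  0.1431] yaw 2.4603 t 9.77
lot_tin [158.4 378. ] 0.84 [ 0.4517 -0.0209  0.1   ]
lot_tin [281.2 257.5] 0.83 [0.4285 0.1202 0.1   ]
lot_tin [138.8 411.2] 0.54 [ 0.4711 -0.0772  0.1   ]
lot_tin [278.4 220.6] 0.37 [0.4103 0.133  0.1   ]
label_centre [174.3 385.8] 0.96 [0.4471 0.0176 0.13  ]
label_centre [277.9 216.1] 0.59 [0.4007 0.141  0.13  ]
nest [336.8 366.1] 0.62 [0.5967 0.0585 0.014 ]
reader_window [368.6 362.5] 0.76 [0.5934 0.095  0.038 ]
reader_window [336.8 362.5] 0.62 [0.5713 0.072  0.038 ]
clamp_pad [  5.2 330.1] 0.39 [ 0.3241 -0.2356  0.045 ]
[-0.34627022  0.10016947 -1.58878823]
```

View pics/w5c.png

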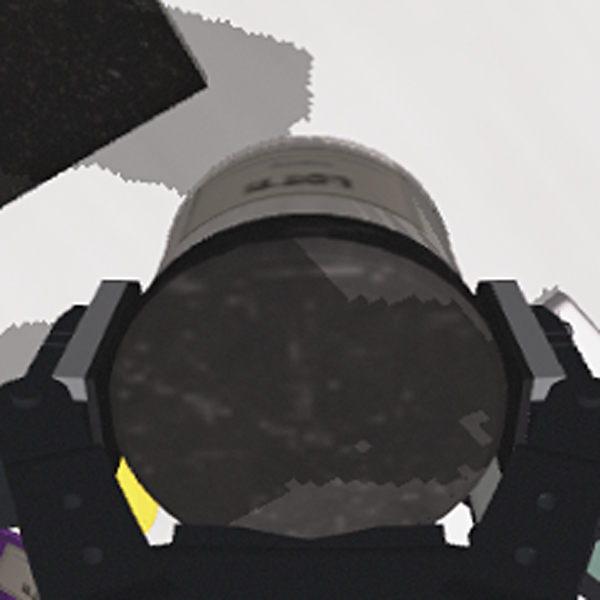

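The tin is held and lifted, with the label facing the camera: text at about crop (300,184), edges near 190 and 415, and tin axis at 308. I'll unroll the cylinder to get the angle exactly.

```bash
python3 - <<'E'
from h import *
im=cv2.imread("pics/w5.png")[:,:,::-1]
c=optics.get_calibration("wrist");K=np.array(c["K"]);T=np.linalg.inv(np.array(c["tool_from_camera"]))
az=np.linspace(-1.3,1.3,261);hs=np.linspace(.004,.044,21)
A,H=np.meshgrid(az,hs)
P=np.stack([.0319*np.cos(A),.0319*np.sin(A),.037-H],-1)@T[:3,:3].T+T[:3,3]
r=np.hypot(P[...,0],P[...,1]);th=np.arctan2(r,P[...,2])
mx=(K[0,2]+K[0,0]*th*P[...,0]/r).astype(np.float32);my=(K[1,2]+K[1,1]*th*P[...,1]/r).astype(np.float32)
u=cv2.remap(np.ascontiguousarray(im),mx,my,1)
cv2.imwrite("pics/unroll.png",cv2.resize(u[::-1,:,::-1],(780,420)))
E
```

```text
(no output)
```

View pics/unroll.png

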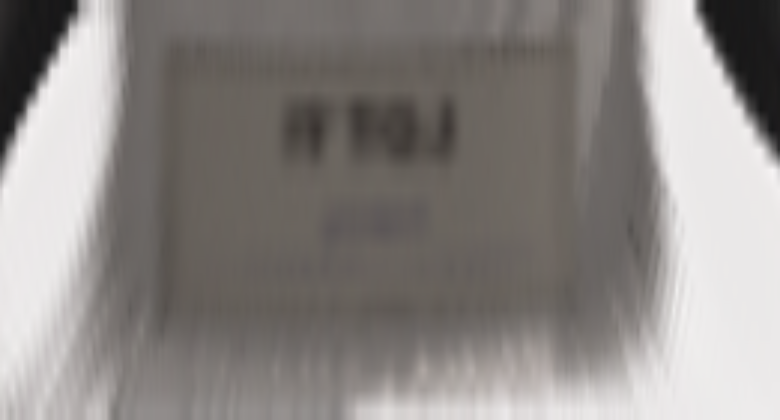

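Label centre is about 0.045 rad toward −y in the tool frame. Next I turn the tin clockwise beside the station and measure the station from there.

```bash
python3 -m inch '{"rows":[[0.6,-0.3,0,-0.1,0],[0.6,-0.6,0,-0.2,0],[0.6,-0.7,-0.03,-0.2,0],[0.6,-0.5,-0.03,0,0.5],[0.6,-0.2,0,0,1],[0.6,0,0,0,1],[0.6,0,0,0,1],[0.6,0,0,0,1]]}' 30
python3 -m inch '{"rows":[[0.6,0,0,0,1],[0.6,0,0,0,1],[0.6,0,0,0,1],[0.6,0,0,0,1],[0.6,0,0,0,1],[0.6,0,0,0,0.8],[0.6,0,0,0,0],[0.6,0,0,0,0]]}' 30
python3 - <<'E'
from h import *
im=look([("nest",.014),("reader_window",.038),("clamp_pad",.045),("clamp_bar",.045),("trigger_grip",.142),("handle_grip",.142)])
cv2.imwrite("pics/w6.png",im[:,:,::-1])
t=cv2.imread("pics/top0.png");g=cv2.cvtColor(t,6)
for nm,img,cam,roi in (("top",g,"top",(140,200,185,310)),("wrist",cv2.cvtColor(im,7),"wrist",(0,420,300,560))):
    ls=cv2.createLineSegmentDetector().detect(img[roi[0]:roi[1],roi[2]:roi[3]])[0][:,0]+np.tile([roi[2],roi[0]],2)
    for l in ls:
        a,b=atz(cam,l[:2],.012),atz(cam,l[2:],.012);L=np.linalg.norm(a-b)
        if L>.04:
            d=b-a;print(nm,np.round(a[:2],3),np.round(b[:2],3),round(L,3),"ang",round((np.arctan2(d[1],d[0])+np.pi/4)%(np.pi/2)-np.pi/4,3))
E
```

```text
t: 10.73
ee_pos: [0.4994, 0.0624, 0.1638]
ee_rot: [-1.614, -2.695, -0.0]
ft_force: [-0.6, 0.9, -1.8]
opening: 0.744
finger_force: 33.9
t: 11.4
ee_pos: [0.499, 0.0631, 0.1638]
ee_rot: [2.23, 2.213, -0.0]
ft_force: [-0.0, 0.2, -1.0]
opening: 0.747
finger_force: 33.9
tcp [0.4989 0.0632 0.1638] yaw 1.5631 t 11.45
nest [393.9 207.2] 0.64 [0.6   0.058 0.014]
reader_window [401.3 178. ] 0.69 [0.5956 0.0903 0.038 ]
clamp_pad [403.5 281.5] 0.76 [ 0.6063 -0.0025  0.045 ]
clamp_bar [385.3 206.9] 0.31 [0.5809 0.0677 0.045 ]
trigger_grip [424.9 411.3] 0.67 [ 0.6068 -0.0681  0.142 ]
top [0.649 0.109] [0.605 0.077] 0.054 ang 0.628
top [0.569 0.101] [0.646 0.112] 0.077 ang 0.132
top [ 0.663 -0.141] [ 0.62  -0.137] 0.043 ang -0.079
top [0.586 0.157] [0.628 0.159] 0.042 ang 0.042
top [0.638 0.126] [0.588 0.12 ] 0.05 ang 0.114
top [0.57  0.162] [0.572 0.109] 0.052 ang 0.04
top [ 0.567 -0.002] [0.628 0.007] 0.062 ang 0.136
top [ 0.597 -0.123] [ 0.59  -0.072] 0.052 ang 0.128
top [0.533 0.076] [0.528 0.155] 0.078 ang 0.057
top [ 0.571 -0.003] [ 0.577 -0.066] 0.064 ang 0.093
top [0.545 0.073] [0.549 0.02 ]
[... 1152 characters left out ...]
.84  -0.165] 0.063 ang -0.019
wrist [0.56  0.092] [0.555 0.145] 0.053 ang 0.093
wrist [ 0.827 -0.309] [ 0.832 -0.253] 0.056 ang -0.093
wrist [0.576 0.15 ] [0.581 0.078] 0.072 ang 0.076
wrist [ 0.847 -0.198] [ 0.848 -0.093] 0.105 ang -0.01
wrist [0.568 0.001] [ 0.589 -0.041] 0.046 ang 0.472
wrist [0.641 0.17 ] [0.539 0.161] 0.103 ang 0.09
wrist [0.54  0.082] [0.536 0.128] 0.046 ang 0.092
wrist [ 0.65  -0.207] [ 0.689 -0.248] 0.056 ang 0.76
wrist [0.547 0.163] [0.628 0.171] 0.081 ang 0.091
wrist [ 0.635 -0.18 ] [ 0.636 -0.136] 0.044 ang -0.022
wrist [ 0.805 -0.25 ] [ 0.807 -0.295] 0.045 ang 0.051
wrist [0.655 0.025] [0.65  0.075] 0.05 ang 0.098
wrist [0.677 0.091] [0.669 0.157] 0.066 ang 0.127
```

The station yaw is 0.094 and the nest is at about (0.5995, 0.0565), from plate edges, window and pad in agreement. The pad is about 28 mm short, within its given range. Now I'm moving above the nest, 6 mm short of home, and lowering.

```bash
python3 -m inch '{"rows":[[0.6,0,0,0,-0.65],[0.6,-0.05,0.35,0,0],[0.6,-0.1,0.6,0,0],[0.6,-0.1,0.7,0,0],[0.6,-0.1,0.6,0,0],[0.6,-0.1,0.26,0,0],[0.6,0,0,0,0],[0.6,0,0,0,0]]}' 30
python3 - <<'E'
from h import *
im=look([("nest",.014),("reader_window",.038),("clamp_pad",.045),("trigger_grip",.142)])
cv2.imwrite("pics/w7.png",im[:,:,::-1])
print(env.observe()["q"])
E
```

```text
t: 12.42
ee_pos: [0.599, 0.0502, 0.1634]
ee_rot: [-2.167, -2.272, 0.002]
ft_force: [-0.7, -0.2, -2.7]
opening: 0.742
finger_force: 33.9
tcp [0.5982 0.0507 0.1633] yaw 1.6188 t 12.47
nest [287.2 194.4] 0.88 [0.6002 0.0581 0.014 ]
nest [156.9 388.4] 0.4 [ 0.4447 -0.2073  0.014 ]
reader_window [284.6 157.8] 0.71 [0.5962 0.0933 0.038 ]
[ 0.2818746   0.43544144 -0.5369763   1.77118524  0.2583467   1.00652894
 -0.30474717]
```

```bash
python3 -m inch '{"rows":[[0.6,0,0.03,0.4,0],[0.6,0,0,0.7,0],[0.6,0,0,0.7,0],[0.6,0,0,0.5,0],[0.6,0,0,0.3,0],[0.6,0,0,0.13,0],[0.6,0,0,0,0],[0.6,0,0,0,0]]}' 30
```

```text
t: 13.33
ee_pos: [0.6016, 0.0509, 0.0557]
ee_rot: [2.167, 2.273, 0.002]
ft_force: [0.3, 0.9, -1.5]
opening: 0.747
finger_force: 33.9
```

```bash
python3 -m inch '{"rows":[[0.6,0,0,0.05,0],[0.6,0,0,0,0],[0.6,0,0,0,0]]}' 30; python3 -m inch '{"rows":[[0.6,0,0,0.05,0],[0.6,0,0,0,0],[0.6,0,0,0,0]]}' 30
```

```text
t: 13.58
ee_pos: [0.6018, 0.0506, 0.0539]
ee_rot: [2.167, 2.273, 0.002]
ft_force: [-0.2, 0.0, -2.0]
opening: 0.742
finger_force: 33.9
t: 13.83
ee_pos: [0.6016, 0.0506, 0.0512]
ee_rot: [2.167, 2.273, 0.002]
ft_force: [0.8, -0.0, -0.0]
opening: 0.743
finger_force: 34.0
```

```bash
python3 -m inch '{"rows":[[0.6,0,-0.03,0.02,0],[0.6,0,0,0,0],[0.6,0,0,0,0]]}' 30; python3 -m inch '{"rows":[[1,0,0,0,0],[1,0,0,0,0],[1,0,0,0,0],[1,0,0,0,0],[1,0,0,0,0]]}'; python3 -m inch '{"rows":[[1,0,0,-0.3,0],[1,0,0,-0.6,0],[1,0,0,-0.7,0],[1,0,0,-0.7,0],[1,0,0,-0.7,0],[1,0,0,-0.3,0],[1,0,0,0,0],[1,0,0,0,0]]}'
python3 - <<'E'
from h import *
im=look([("lot_tin",.014),("label_centre",.038),("reader_window",.038),("clamp_pad",.045)])
cv2.imwrite("pics/w8.png",im[:,:,::-1])
for m in masks_of("wrist","lot_tin")[:1]:
    ys,xs=np.where(m["region"]&(im.max(2)<75)); h=cv2.convexHull(np.c_[xs,ys].astype(np.float32))
    e=cv2.fitEllipse(h);print(m["box"],e,atz("wrist",e[0],.072))
optics.capture("side");optics.capture("top")
for n in ("lot_tin","clamp_pad","trigger_grip","handle_grip"):
  for c in ("side","top"): print(n,c,[(np.round(m["location"],1).tolist(),round(m["p"],2)) for m in mark_of(c,n)[:5]])
E
```

```text
t: 14.08
ee_pos: [0.6015, 0.0506, 0.0512]
ee_rot: [2.166, 2.272, 0.004]
ft_force: [0.6, -0.1, 5.1]
opening: 0.744
finger_force: 34.2
t: 14.5
ee_pos: [0.5989, 0.0505, 0.0493]
ee_rot: [-2.167, -2.273, 0.002]
ft_force: [0.3, -0.1, -0.2]
opening: 1.001
finger_force: 0.0
t: 15.17
ee_pos: [0.5998, 0.0504, 0.1823]
ee_rot: [2.167, 2.273, 0.001]
ft_force: [-0.5, 0.6, -1.6]
opening: 1.001
finger_force: 0.0
tcp [0.5987 0.0501 0.1807] yaw 1.6185 t 15.22
lot_tin [282.8 200.8] 0.9 [0.5968 0.0467 0.014 ]
lot_tin [155.2 248.3] 0.66 [ 0.4674 -0.01    0.014 ]
lot_tin [194.3 340.4] 0.57 [ 0.501  -0.1273  0.014 ]
label_centre [283.5 172.4] 0.84 [0.5958 0.0778 0.038 ]
label_centre [199. 329.] 0.73 [ 0.5153 -0.0893  0.038 ]
reader_window [284.  155.3] 0.65 [0.5956 0.0923 0.038 ]
clamp_pad [288.4 265.8] 0.92 [ 0.6046 -0.0043  0.045 ]
[241.8, 167.7, 87.3, 89.0] ((284.4769287109375, 213.35252380371094), (80.80083465576172, 81.81687927246094), 122.05876159667969) [0.59861134 0.05295251 0.072     ]
lot_tin side [([279.2, 217.3], 0.95), ([255.9, 289.6], 0.92), ([334.9, 220.7], 0.9), ([268.1, 256.3], 0.76)]
lot_tin top [([320.4, 187.6], 0.79), ([293.6, 201.1], 0.55)]
clamp_pad side [([330.7, 228.2], 0.51)]
clamp_pad top [([249.0, 167.8], 0.47)]
trigger_grip side [([316.5, 230.1], 0.46)]
trigger_grip top [([275.8, 158.7], 0.61)]
handle_grip side [([307.2, 244.0], 0.66)]
handle_grip top [([295.3, 150.5], 0.62), ([248.2, 167.4], 0.42)]
```

The tin stands free at about (0.598, 0.051) with its label turned at the window, about 6 mm short of home as planned. Next I shut the fingers and come down in front of the trigger knob.

```bash
python3 -m inch '{"rows":[[0,0,0,0,-0.5],[0,-0.3,0,0,0],[0,-0.6,0,0,0],[0,-0.6,0,0,0],[0,-0.5,0,0,0],[0,-0.3,0,0,0],[0,0,0,0,0],[0,0,0,0,0]]}' 30
python3 - <<'E'
from h import *
im=look([("clamp_pad",.045),("clamp_bar",.045),("lot_tin",.014)])
s=env.observe();r=np.array(s["ee_pos"][:2])-[.600,.0572];print("station xy",r@[.9956,.0939],r@[-.0939,.9956],s["opening"])
cv2.imwrite("pics/w9.png",im[:,:,::-1])
E
```

```text
t: 16.63
ee_pos: [0.608, -0.042, 0.1818]
ee_rot: [-2.12, -2.317, -0.0]
ft_force: [-0.8, 1.3, 0.2]
opening: 0.001
finger_force: 0.0
tcp [ 0.608  -0.0401  0.1819] yaw 1.6624 t 16.68
clamp_pad [284.1 160.8] 0.77 [ 6.047e-01 -5.000e-04  4.500e-02]
lot_tin [181.1 267.6] 0.78 [ 0.5085 -0.1239  0.014 ]
lot_tin [283.   98.6] 0.71 [0.5988 0.0515 0.014 ]
lot_tin [ 75.9 364.6] 0.34 [ 0.3253 -0.3183  0.014 ]
lot_tin [287.3 160.6] 0.22 [ 0.608  -0.0042  0.014 ]
station xy -0.001052822526011462 -0.09614038872360102 0.0002318267271918877
```

```bash
python3 -m inch '{"rows":[[0,0,0,0.4,0],[0,0,0,0.5,0],[0,0,0,0.07,0],[0,-0.2,0,0,0],[0,-0.2,0,0,0],[0,0,0,0,0]]}' 30
python3 -m inch '{"rows":[[0,-0.1,0,0,0],[0,0,0,0,0]]}' 30
python3 -m inch '{"rows":[[0,-0.1,0,0,0],[0,0,0,0,0]]}' 30
```

```text
t: 17.33
ee_pos: [0.6106, -0.0602, 0.1442]
ee_rot: [2.119, 2.315, -0.0]
ft_force: [0.3, -0.9, -0.3]
opening: 0.003
finger_force: 0.0
t: 17.5
ee_pos: [0.6109, -0.0616, 0.1444]
ee_rot: [2.118, 2.318, 0.003]
ft_force: [-0.3, 1.7, -0.7]
opening: 0.0
finger_force: 0.4
t: 17.67
ee_pos: [0.611, -0.0647, 0.144]
ee_rot: [2.117, 2.32, 0.003]
ft_force: [0.2, 2.0, 1.3]
opening: 0.002
finger_force: 1.0
```

Contact came where expected, at station y −129. The first full stroke is safe because the pad is more than 20 mm away.

```bash
python3 -m inch '{"rows":[[0,-0.1,0,0,0],[0,-0.1,0,0,0],[0,-0.1,0,0,0],[0,-0.1,0,0,0],[0,0,0,0,0]]}' 30; python3 -m inch '{"rows":[[0,-0.05,0,0,0],[0,0,0,0,0],[0,0,0,0,0]]}' 30
cat > p.py <<'E'
from h import *
def st(p): r=np.array(p[:2])-[.600,.0572];return r@np.array([.9956,.0939]),r@np.array([-.0939,.9956])
def rep():
    im=optics.capture("wrist");s=env.observe()
    print("t",round(s["t"],2),"tcp st",np.round(st(s["ee_pos"]),4),"F",np.round(s["ft_force"],1))
    for n,z in (("clamp_pad",.045),("lot_tin",.014)):
        for m in mark_of("wrist",n)[:4]:
            w=st(atz("wrist",m["location"],z))
            if abs(w[0])<.02: print(n,np.round(m["location"],1),round(m["p"],2),np.round(w,4))
    for m in masks_of("wrist","lot_tin")[:4]:
        if abs(m["box"][0]+m["box"][2]/2-283)<25:
            ys,xs=np.where(m["region"]&(im.max(2)<75))
            if len(xs)>50:
                e=cv2.fitEllipse(cv2.convexHull(np.c_[xs,ys].astype(np.float32)));print("lid",np.round(e[0],1),np.round(st(atz("wrist",e[0],.072)),4))
    # blue pad pixels
    hsv=cv2.cvtColor(im,41);b=(hsv[...,0]>105)&(hsv[...,0]<130)&(hsv[...,1]>120)&(hsv[...,2]>50)
    b[:,:250]=0;b[:,320:]=0;ys,xs=np.where(b)
    if len(ys): print("blue rows",np.percentile(ys,[2,50,98]),"top edge st y at z.0615",st(atz("wrist",(np.median(xs),np.percentile(ys,2)),.0610))[1])
    return im
E
python3 -c "
from p import *
cv2.imwrite('pics/p1.png',rep()[:,:,::-1])"
```

```text
t: 18.08
ee_pos: [0.6124, -0.0801, 0.1437]
ee_rot: [2.117, 2.321, 0.003]
ft_force: [-0.5, 3.9, 2.8]
opening: -0.0
finger_force: 2.2
t: 18.33
ee_pos: [0.6124, -0.082, 0.1435]
ee_rot: [2.117, 2.321, 0.002]
ft_force: [0.8, 3.7, 2.9]
opening: 0.005
finger_force: 2.3
t 18.38 tcp st [-0.0008 -0.1398] F [0.3 4.6 3.1]
clamp_pad [285.9  95.5] 0.64 [ 0.0008 -0.0507]
lid [284.6  28. ] [-0.0002 -0.0104]
blue rows [ 92.  96. 100.] top edge st y at z.0615 -0.04964578611382819
```

```bash
python3 -m inch '{"rows":[[0,0.2,0,0,0],[0,0.2,0,0,0],[0,0.22,0,0,0],[0,0,0,0,0],[0,0,0,0,0]]}' 30
python3 -c "
from p import *
rep()"
python3 -m inch '{"rows":[[0,-0.12,0,0,0],[0,-0.12,0,0,0],[0,-0.1,0,0,0],[0,0,0,0,0]]}' 30
python3 -c "
from p import *
rep()"
```

```text
t: 18.95
ee_pos: [0.6089, -0.0583, 0.1426]
ee_rot: [-2.116, -2.322, 0.003]
ft_force: [-0.2, -0.2, 0.5]
opening: -0.001
finger_force: 0.0
t 19.0 tcp st [-0.0018 -0.1166] F [ 0.2 -1.1 -0.2]
clamp_pad [287.8 128.3] 0.73 [ 0.0011 -0.0506]
lot_tin [286.2  71.5] 0.58 [ 0.0005 -0.0074]
lid [287.2  63.1] [ 0.0008 -0.0098]
blue rows [127. 131. 135.] top edge st y at z.0615 -0.04912387165127213
t: 19.48
ee_pos: [0.6114, -0.0715, 0.1437]
ee_rot: [-2.118, -2.32, -0.003]
ft_force: [-0.3, 3.2, 2.9]
opening: 0.003
finger_force: 1.8
t 19.53 tcp st [-0.0007 -0.1291] F [-0.5  3.   2. ]
clamp_pad [286.7 106.6] 0.61 [ 0.0015 -0.0475]
lot_tin [283.   57.4] 0.58 [-0.0011 -0.0076]
lid [284.2  43.6] [-0.0004 -0.0092]
blue rows [104. 108. 111.] top edge st y at z.0615 -0.046219502679302915
```

```bash
python3 -m inch '{"rows":[[0,-0.08,0,0,0],[0,-0.08,0,0,0],[0,-0.05,0,0,0],[0,0,0,0,0]]}' 30
python3 -c "
from p import *
rep()"
python3 -m inch '{"rows":[[0,0.2,0,0,0],[0,0.2,0,0,0],[0,0.18,0,0,0],[0,0,0,0,0],[0,0,0,0,0]]}' 30
python3 -c "
from p import *
rep()"
python3 -m inch '{"rows":[[0,-0.1,0,0,0],[0,-0.1,0,0,0],[0,0,0,0,0]]}' 30
python3 -c "
from p import *
rep()"
```

```text
t: 20.02
ee_pos: [0.612, -0.08, 0.1434]
ee_rot: [2.117, 2.32, 0.001]
ft_force: [0.2, 4.2, 3.0]
opening: 0.003
finger_force: 2.2
t 20.07 tcp st [-0.0009 -0.1377] F [-0.3  3.6  2.7]
clamp_pad [287.7  83.6] 0.76 [ 0.0019 -0.0402]
lot_tin [282.2  49.9] 0.68 [-0.0019 -0.0103]
lid [284.7  30.8] [-0.0002 -0.0098]
blue rows [81. 86. 90.] top edge st y at z.0615 -0.04007765056832164
t: 20.63
ee_pos: [0.609, -0.0571, 0.1427]
ee_rot: [-2.116, -2.322, 0.002]
ft_force: [-0.5, 0.3, -0.7]
opening: -0.001
finger_force: 0.0
t 20.68 tcp st [-0.0017 -0.1154] F [-0.2 -0.4  0.4]
clamp_pad [286.8 117.1] 0.58 [ 0.0006 -0.0416]
lot_tin [284.9  77.9] 0.77 [-0.0004 -0.0111]
lid [286.9  65. ] [ 0.0006 -0.0097]
blue rows [117. 121. 125.] top edge st y at z.0615 -0.0414130180351155
t: 21.08
ee_pos: [0.6105, -0.0651, 0.1434]
ee_rot: [-2.118, -2.319, -0.002]
ft_force: [0.4, 2.0, 0.8]
opening: 0.0
finger_force: 1.0
t 21.13 tcp st [-0.001  -0.1226] F [-0.2  0.9  0.9]
clamp_pad [286.1 107.1] 0.69 [ 0.0007 -0.0413]
lot_tin [283.7  66. ] 0.65 [-0.0008 -0.008 ]
lid [284.9  52.9] [-0.0003 -0.0086]
blue rows [104. 108. 112.] top edge st y at z.0615 -0.03963036468065171
```

```bash
python3 -m inch '{"rows":[[0,-0.08,0,0,0],[0,-0.08,0,0,0],[0,0,0,0,0]]}' 30
python3 -m inch '{"rows":[[0,-0.06,0,0,0],[0,0,0,0,0]]}' 30
python3 -m inch '{"rows":[[0,-0.06,0,0,0],[0,0,0,0,0]]}' 30
python3 -c "
from p import *
rep()"
```

```text
t: 21.53
ee_pos: [0.6112, -0.0697, 0.1438]
ee_rot: [-2.116, -2.321, -0.003]
ft_force: [-1.2, 5.1, 4.3]
opening: -0.001
finger_force: 2.5
t: 21.7
ee_pos: [0.6115, -0.072, 0.1438]
ee_rot: [-2.116, -2.321, -0.004]
ft_force: [-0.7, 5.4, 3.7]
opening: -0.0
finger_force: 2.6
t: 21.87
ee_pos: [0.6118, -0.0744, 0.1438]
ee_rot: [-2.116, -2.322, -0.004]
ft_force: [-0.9, 5.3, 4.6]
opening: -0.0
finger_force: 2.7
t 21.92 tcp st [-0.0006 -0.1321] F [-0.1  4.6  3.5]
lot_tin [283.   46.7] 0.79 [-0.001  -0.0017]
lid [284.3  30.6] [-0.0002 -0.0037]
blue rows [81. 85. 90.] top edge st y at z.0615 -0.03428910071430656
```

```bash
python3 -m inch '{"rows":[[0,-0.05,0,0,0],[0,0,0,0,0]]}' 30
python3 -m inch '{"rows":[[0,-0.05,0,0,0],[0,0,0,0,0]]}' 30
python3 -c "
from p import *
rep()"
```

```text
t: 22.23
ee_pos: [0.612, -0.0759, 0.1438]
ee_rot: [-2.115, -2.321, -0.004]
ft_force: [-0.5, 6.2, 4.5]
opening: -0.0
finger_force: 2.9
t: 22.4
ee_pos: [0.6121, -0.0768, 0.144]
ee_rot: [-2.114, -2.321, -0.005]
ft_force: [-2.0, 7.0, 5.5]
opening: -0.001
finger_force: 3.5
t 22.45 tcp st [-0.0005 -0.1345] F [-0.9  6.9  5.5]
clamp_pad [285.7  78.5] 0.58 [ 0.0008 -0.033 ]
lot_tin [284.3  45.5] 0.87 [-0.     -0.0028]
lid [284.6  27.2] [-0.0001 -0.0037]
blue rows [77.   81.   85.94] top edge st y at z.0615 -0.03395259718411445
```

The tin has stopped moving, so it is home, and the push force is climbing. Small steps from here.

```bash
python3 -m inch '{"rows":[[0,-0.04,0,0,0],[0,0,0,0,0],[0,0,0,0,0]]}' 30
python3 -m inch '{"rows":[[0,-0.04,0,0,0],[0,0,0,0,0],[0,0,0,0,0]]}' 30
python3 -c "
from p import *
rep()"
```

```text
t: 22.85
ee_pos: [0.6122, -0.0775, 0.1441]
ee_rot: [-2.113, -2.322, -0.006]
ft_force: [-2.1, 7.4, 6.1]
opening: -0.007
finger_force: 3.9
t: 23.1
ee_pos: [0.6122, -0.0783, 0.1442]
ee_rot: [-2.111, -2.322, -0.007]
ft_force: [-2.8, 8.5, 6.5]
opening: -0.001
finger_force: 4.4
t 23.15 tcp st [-0.0005 -0.136 ] F [-1.5  8.5  7.3]
clamp_pad [285.1  77.8] 0.59 [ 0.0003 -0.0338]
lot_tin [283.6  44.5] 0.78 [-0.0008 -0.0031]
lid [285.1  25.1] [ 0.     -0.0035]
blue rows [74. 79. 83.] top edge st y at z.0615 -0.03324574498234484
```

```bash
python3 -m inch '{"rows":[[0,-0.03,0,0,0],[0,0,0,0,0],[0,0,0,0,0]]}' 30
python3 -m inch '{"rows":[[0,-0.03,0,0,0],[0,0,0,0,0],[0,0,0,0,0],[0,0,0,0,0]]}' 30
python3 -c "
from p import *
rep()"
```

```text
t: 23.55
ee_pos: [0.6123, -0.0788, 0.1443]
ee_rot: [-2.111, -2.322, -0.007]
ft_force: [-2.5, 9.1, 6.5]
opening: 0.0
finger_force: 4.8
t: 23.88
ee_pos: [0.6124, -0.0793, 0.1444]
ee_rot: [-2.11, -2.322, -0.008]
ft_force: [-3.5, 9.7, 7.8]
opening: 0.002
finger_force: 5.1
t 23.93 tcp st [-0.0005 -0.1371] F [-3.1  9.9  8. ]
clamp_pad [283.9  77.6] 0.71 [-0.0006 -0.0346]
lot_tin [284.1  42.4] 0.63 [-0.0005 -0.0022]
lid [285.2  23.7] [-0.     -0.0035]
blue rows [73. 78. 82.] top edge st y at z.0615 -0.03353573243788562
```

```bash
python3 -m inch '{"rows":[[0,0,0,0,0],[0,0,0,0,0],[0,0,0,0,0],[0,0,0,0,0]]}' 30 && python3 -c "
from workcell import job_done
print(job_done())"
```

```text
t: 24.42
ee_pos: [0.6124, -0.0793, 0.1443]
ee_rot: [-2.11, -2.322, -0.008]
ft_force: [-3.2, 9.6, 7.6]
opening: 0.001
finger_force: 5.1
the job is handed in; nothing more can be done
None
```

I handed the job in at 24.4 s with the tin upright on the plate, its label turned to the window, pushed home and pressed by the held trigger. I estimate 1.6–2.8 mm of pad spring from force and travel, and did not recheck the label angle after pressing.

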